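# Fit the second U-bolt clamp over the instrument boom

## Robot

A 7-joint arm with a two-finger parallel gripper is mounted at the origin on a cart in front of the work surface, level with it; the furniture and walls round the work are solid. World frame = base frame: x ahead of the robot, y to its left, z up, the work surface at z = 0. Lengths are in m, angles in rad, forces in N, time in s.
With the tool pointing down it reaches from about 0.4 to 0.85 m from the base axis. Payload 4.5 kg.
Tool frame: the origin (TCP) lies midway between the tips of the shut fingers; the grasp point (between the pads) lies 19 mm behind it; z points along the fingers, y is the direction in which the jaws open and shut (so a half turn about z gives the same grasp; the last joint's range is limited). The gripper opens to 85 mm and grips with 20 to 120 N. Pads are 22 mm wide; open, the fingers measure 114 mm over their backs; the gripper's body (76 mm by 85 mm) begins 54 mm behind the grasp point. The pads swing forward as they close: fully open they stand 13 mm farther back than shut.
Start: joints at [-1.161, 0.689, -0.195, 1.565, 0.157, 0.902, -0.215], TCP at [0.229, 0.581, 0.231] pointing down, gripper open.
Joint ranges: [-3.01, 3.01], [-0.46, 2.08], [-1.47, 1.51], [0.13, 2.56], [-1, 4.14], [0.04, 2.09], [-2.66, 2.66]. Speed limits (rad/s): [2.57, 2.57, 3.14, 3.14, 3.14, 3.14, 3.14].

## Interface

Orientations are given as a unit quaternion [x, y, z, w].
In Python, from plant import env, eyes, sign_off gives the robot as it stands. The module is installed in compiled form; this text tells all that it offers.
- The arm moves only by the shell command python3 -m jog 'ROWS' [OPENING] [FORCE]. ROWS is JSON, one flat list of numbers, 4 for each row, row after row: the shift along the tool's x, y, z in cm, then the turn about the tool's z in degrees. In form: [tx, ty, tz, yaw, tx, ty, tz, yaw, ...]. A call has 1 to 5 rows; each row shifts and turns the pose as measured when the row begins, along the tool's axes as they then stand; what a row does not reach is not made up. A row lasts 1/8 s, in which the tool goes at most 62.5 mm and 10.7 degrees, less where a joint would pass 70% of its speed; a pose out of reach is approached as far as the arm can. A call with a gripper value outside its range is refused whole. OPENING is the opening, from 0 (shut) to 1 (fully open), set as the call begins (- or left out, the last holds). The fingers move at their own pace and stop on an object; FORCE is the grip in N (left out, the last holds). Time passes only in rows, so rows that do not move let the fingers close. It gives the time, the measured TCP pose, the force and the opening at its end, in the units of the state.
- env.read_state(): the state, without advancing time (a new reading comes with each control period).
- eyes.capture(name): name is "scene" or "top" or "wrist"; returns the picture (400x640x3 uint8, red, green, blue); there is no depth.
- eyes.camera_model(name): a dict with "fx", "fy", "cx", "cy" (pixels), "T" (4x4, takes a point from camera to world coordinates). Camera axes: x right, y down, z forward; pixel columns grow to the right and rows downward; lengths in m; the calibration is good to about 2 mm. A picture is of the moment at which its call begins: read the wrist's pose just before it. camera_model takes no time and is no camera call; for the wrist camera it gives the pose at the moment of the call.
- sign_off(): hands the job in, once; it reports no verdict.
The state is a dict: "t": time; "q": joint angles; "qd": joint speeds; "joint_torque": joint torques, N m; "tcp_pos": TCP position; "tcp_rot": TCP orientation; "ft_force": force on the tool from outside, world axes, zero at the start; "torque": the same for the moment, N m; "grip_width": finger opening in m.
Only numpy, scipy, OpenCV 4.12 (cv2) and the standard library are available. Lean on these libraries where they do the work, as an engineer would, in place of code of your own. Each camera call takes 0.05 s, during which the arm holds its last target.

## Task

The square boom on the bench mount is held by only one U-bolt clamp. Take the wide U-bolt clamp from the parking rail and lower it over the boom at the free place with the rubber pad, its two legs down on either side of the boom and through the two empty slots of the mount at once; keep hold of it until both legs are through, and leave it sitting flat on the pad, let go. Leave the narrow clamp where it is on the rail.

Things in the scene. Friction and masses are not known exactly. Their poses are not given: they have to be found in the camera images.
- wide_clamp_centre (a point): Wide steel U-bolt 108 mm tall, legs down: 10 mm round bar, legs 64 mm apart (centres), cross plate 86x40x8 mm. Point: centre, on the plate's underside; z up, x leg to leg, y across the thin side. Leg tips 54 mm below the point. Crown bar axis 49 mm above it, straight for 40 mm along x, 10 mm thick, 36 mm open below: grip it across, along y. Starts astride a grey rail, point 68 mm up. Max 0.31 kg.
- narrow_clamp_centre (a point): Narrow U-bolt, same steel, height and axes, but legs 36 mm apart (26 mm clear: too tight for the boom), cross plate 58x40 mm; point likewise at its centre. Stands on the same grey rail (20 mm wide, 68 mm high), 110 mm from the wide one along y, at either end. Stays there.
- free_place (a point): Centre of the top of a black rubber pad (32x44x3 mm) on the boom, 71 mm above the table; x across the boom, y along it, z up. Two empty slots in the plate, centred 32 mm either side along x, each 30 mm (x) by 34 mm (y). When fitted, the wide clamp's centre lies at this point, its x along this x, either way round. The fixed, fitted clamp is 110 mm away along y, at either end.
- boom_mount: Fixed mount on the left or right of the table (the rail is on the other side). Grey slotted plate 124x240 mm, 8 mm thick, top 36 mm above the table, open below; on it lies the square aluminium boom, 32 mm wide and high, 278 mm long, top 68 mm up. Origin: centre of the mount at table level; y along the boom, z up.
Mind the look-alikes: they are no part of the job. What is shaped like the part that bears wide_clamp_centre but pink is not meant.

How it is judged:
By the outcome, as a careful person would: the job done as asked, in the order asked, and still so for the second after the job is handed in, with the robot touching nothing.
It also fails if it takes over 38 s, if anything falls off the work surface, if the arm or the gripper's body presses on something with over 40 N, if the wrist force passes 120 N, or if a joint passes its speed limit or range.

## Working session

There is one attempt and no reset: what is moved stays moved. The work goes in short steps, Python scripts to look and compute and a shell command to move; the robot and the scene stay as the last step left them, time stands still between calls to the robot, and variables do not carry over. Pictures are saved under pics/ and viewed, and the job is handed in when it is done.

```bash
mkdir -p pics
python3 - <<'E'
from plant import env, eyes
import cv2
s=env.read_state(); print({k:s[k] for k in("t","tcp_pos","tcp_rot","ft_force","grip_width")})
for n in("scene","top"):
    im=eyes.capture(n); cv2.imwrite(f"pics/{n}0.png",im[:,:,::-1]); m=eyes.camera_model(n); print(n,m)
E
```

```text
{'t': 0.0, 'tcp_pos': array([0.22917877, 0.58073821, 0.23044656]), 'tcp_rot': array([ 1.86754100e-01,  9.82406214e-01, -9.62056484e-04, -1.08442495e-04]), 'ft_force': array([ 0.05060853, -0.26818182,  0.18127942]), 'grip_width': 0.08553416333430951}
scene {'fx': 435.5745533844614, 'fy': 435.5745533844614, 'cx': 323.428112188666, 'cy': 199.70915345900252, 'T': array([[ 8.01614389e-01, -3.85005492e-01,  4.57367623e-01,
         7.77112871e-02],
       [-5.97841360e-01, -5.16597029e-01,  6.12954500e-01,
        -6.80414396e-01],
       [ 2.83906204e-04, -7.64786428e-01, -6.44283818e-01,
         7.65894584e-01],
       [ 0.00000000e+00,  0.00000000e+00,  0.00000000e+00,
         1.00000000e+00]])}
top {'fx': 455.77655293401716, 'fy': 455.77655293401716, 'cx': 318.53618091509384, 'cy': 194.81884028035387, 'T': array([[-0.02573515, -0.99448709,  0.10165196,  0.47346202],
       [-0.99958147,  0.02425546, -0.01576595,  0.005128  ],
       [ 0.01321342, -0.10201515, -0.99469509,  1.26100712],
       [ 0.        ,  0.        ,  0.        ,  1.        ]])}
```

View pics/scene0.png

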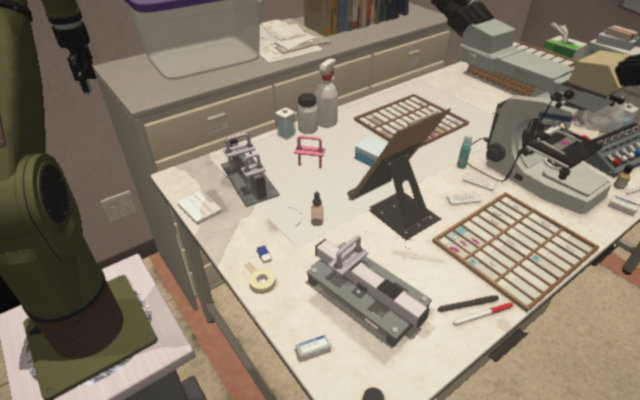

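View pics/top0.png

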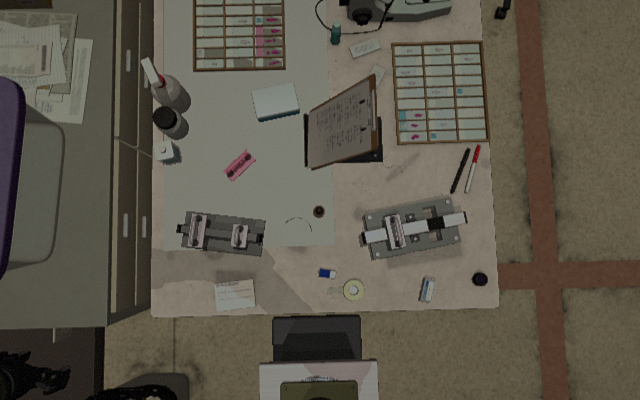

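The top view shows the rail at left (about (220,233)) with two clamps, the wider-looking one at (198,231). The mount is at right (about (412,228)) with the fixed clamp at (394,230) and the black pad at about (436,223). The pink decoy is at (240,165). Next I zoom in.

Run:
```python
import cv2
im=cv2.imread("pics/top0.png")
a=cv2.resize(im[195:270,165:275],None,fx=7,fy=7,interpolation=cv2.INTER_CUBIC);cv2.imwrite("pics/topL.png",a)
a=cv2.resize(im[185:270,350:475],None,fx=6.4,fy=6.4,interpolation=cv2.INTER_CUBIC);cv2.imwrite("pics/topR.png",a)
im=cv2.imread("pics/scene0.png")
a=cv2.resize(im[125:215,210:300],None,fx=6,fy=6,interpolation=cv2.INTER_CUBIC);cv2.imwrite("pics/scL.png",a)
```

```text
(no output)
```

View pics/topL.png

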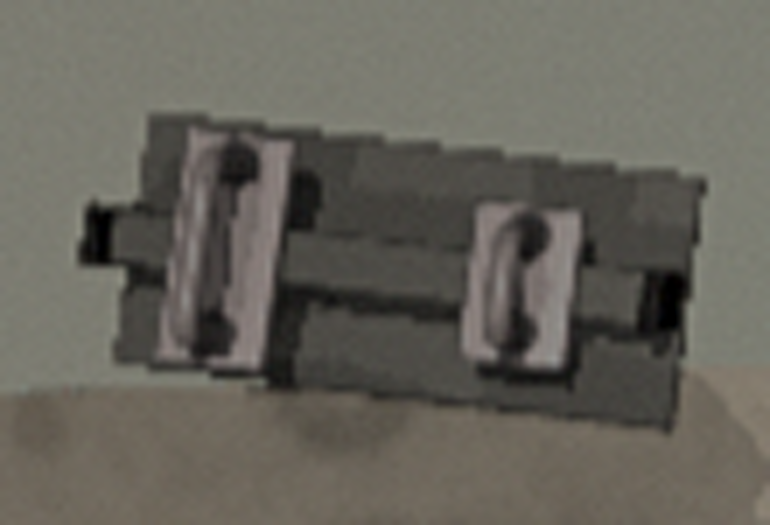

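View pics/topR.png

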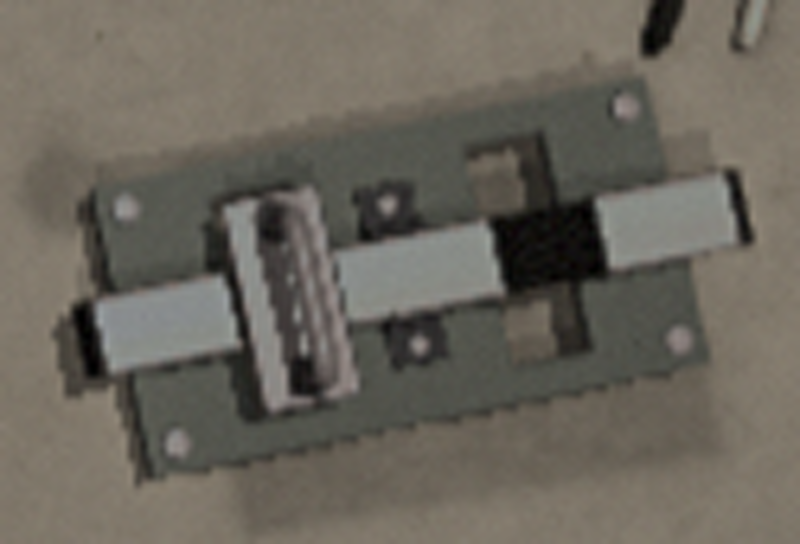

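View pics/scL.png

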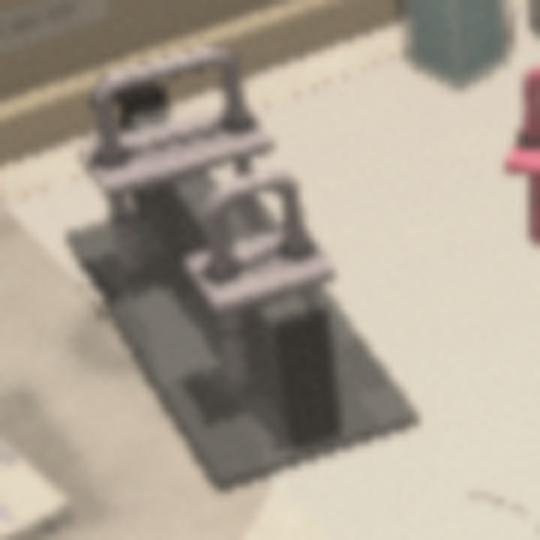

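```bash
cat > h.py <<'E'
import numpy as np
from plant import env, eyes
def ray(m,p,z):
    T=np.array(m["T"]);d=T[:3,:3]@np.array([(p[0]-m["cx"])/m["fx"],(p[1]-m["cy"])/m["fy"],1]);o=T[:3,3]
    return o+d*(z-o[2])/d[2]
def unc(P,f,x0,y0): return (np.array(P,float)+.5)/f-.5+np.array([x0,y0])
E
python3 - <<'E'
from h import *
m=eyes.camera_model("top")
def go(name,P,f,x0,y0,z):
    W=np.array([ray(m,p,z) for p in unc(P,f,x0,y0)])[:,:2]; c=W.mean(0)
    e=[W[(i+1)%4]-W[i] for i in range(4)]
    print(name,c.round(4),[(round(np.linalg.norm(v),4),round(np.degrees(np.arctan2(v[1],v[0])),1)) for v in e])
go("wide",[(190,125),(295,140),(262,372),(155,358)],7,165,195,.076)
go("narrow",[(478,200),(583,210),(567,370),(460,357)],7,165,195,.076)
go("pad",[(490,218),(597,198),(608,268),(503,292)],6.4,350,185,.071)
go("boom",[(92,302),(730,172),(745,240),(105,375)],6.4,350,185,.068)
go("fixed",[(222,202),(313,185),(358,392),(265,413)],6.4,350,185,.079)
go("plate",[(95,187),(645,76),(708,360),(147,478)],6.4,350,185,.036)
for p in [(465,150),(543,132),(590,350),(512,365)]:print(ray(m,unc([p],6.4,350,185)[0],.036).round(4))
E
```

```text
wide [0.5108 0.3032] [(np.float64(0.0393), np.float64(-99.6)), (np.float64(0.086), np.float64(171.9)), (np.float64(0.0397), np.float64(81.1)), (np.float64(0.0864), np.float64(-8.4))]
narrow [0.4948 0.1942] [(np.float64(0.039), np.float64(-96.9)), (np.float64(0.059), np.float64(173.7)), (np.float64(0.0397), np.float64(81.6)), (np.float64(0.058), np.float64(-6.9))]
pad [ 0.5143 -0.3178] [(np.float64(0.0449), np.float64(-80.9)), (np.float64(0.0289), np.float64(-174.1)), (np.float64(0.0444), np.float64(101.3)), (np.float64(0.0305), np.float64(7.2))]
boom [ 0.5043 -0.2645] [(np.float64(0.2687), np.float64(-80.0)), (np.float64(0.0284), np.float64(-170.8)), (np.float64(0.2693), np.float64(100.3)), (np.float64(0.0301), np.float64(8.1))]
fixed [ 0.495  -0.2088] [(np.float64(0.0378), np.float64(-80.9)), (np.float64(0.0853), np.float64(-170.2)), (np.float64(0.0387), np.float64(101.1)), (np.float64(0.0866), np.float64(9.2))]
plate [ 0.5043 -0.2634] [(np.float64(0.2386), np.float64(-80.0)), (np.float64(0.1219), np.float64(-170.6)), (np.float64(0.2414), np.float64(100.2)), (np.float64(0.1231), np.float64(8.1))]
[ 0.556  -0.2935  0.036 ]
[ 0.5628 -0.327   0.036 ]
[ 0.4707 -0.342   0.036 ]
[ 0.4653 -0.3088  0.036 ]
```

```bash
python3 -m jog '[-5,-2,0,0,-5.5,-2.3,0,0,-5.5,-2.3,0,0,-5.5,-2.3,0,0,-5,-2,0,0]'
cat >> h.py <<'E'
from scipy.spatial.transform import Rotation as Ro
def to(x,y,z,head):
    "tool-axis cm needed (at present axes), and yaw deg, to bring TCP to x,y,z with tool y at heading head (mod 180)"
    s=env.read_state();R=Ro.from_quat(s["tcp_rot"]).as_matrix()
    d=R.T@(np.array([x,y,z])-s["tcp_pos"])*100
    h=np.degrees(np.arctan2(R[1,1],R[0,1]));yaw=-((head-h+90)%180-90)
    print("t",round(s["t"],2),"tcp",s["tcp_pos"].round(4),"h",round(h,1),"F",s["ft_force"].round(1),"w",round(s["grip_width"],4),"NEED cm",d.round(2),"yaw",round(yaw,1),"tilt",R[:2,2].round(4))
E
python3 -c "
from h import *
to(.5108,.3032,.23,81.6)
m=eyes.camera_model('top')
for p in [(305,165),(383,162),(308,168),(370,165)]:
  print(p,[ray(m,p,z)[:2].round(3) for z in (0,.05,.2)])
m=eyes.camera_model('scene')
for p in [(405,236),(372,216),(350,195),(440,108),(350,190)]:
  print(p,[ray(m,p,z)[:2].round(3) for z in (0,.1,.2)])
"
```

```text
t: 0.72
tcp_pos: [0.4361, 0.3818, 0.2277]
tcp_rot: [0.181, 0.984, -0.001, -0.003]
ft_force: [1.7, 0.4, -0.1]
grip_width: 0.0854
t 0.72 tcp [0.4361 0.3818 0.2277] h 69.2 F [ 1.7  0.4 -0.1] w 0.0854 NEED cm [-9.77 -4.7  -0.27] yaw -12.4 tilt [-0.0056 -0.0007]
(305, 165) [array([0.687, 0.021]), array([0.679, 0.02 ]), array([0.653, 0.018])]
(383, 162) [array([ 0.691, -0.198]), array([ 0.682, -0.19 ]), array([ 0.656, -0.166])]
(308, 168) [array([0.678, 0.013]), array([0.67 , 0.012]), array([0.646, 0.011])]
(370, 165) [array([ 0.683, -0.161]), array([ 0.675, -0.155]), array([ 0.65 , -0.135])]
(405, 236) [array([ 0.7  , -0.185]), array([ 0.619, -0.25 ]), array([ 0.538, -0.314])]
(372, 216) [array([ 0.684, -0.081]), array([ 0.605, -0.159]), array([ 0.525, -0.237])]
(350, 195) [array([0.692, 0.021]), array([ 0.612, -0.071]), array([ 0.532, -0.163])]
(440, 108) [array([1.271, 0.21 ]), array([1.115, 0.094]), array([ 0.96 , -0.023])]
(350, 190) [array([0.706, 0.038]), array([ 0.624, -0.056]), array([ 0.542, -0.15 ])]
```

```bash
python3 -m jog '[-4.5,-2.2,0,-6,-5,-1.4,0,-6,0,0,0,0]'; python3 -c "
from h import *
import cv2
to(.5108,.3032,.2,81.6)
m=eyes.camera_model('wrist');im=eyes.capture('wrist');cv2.imwrite('pics/w1.png',im[:,:,::-1])
import pickle;pickle.dump(m,open('w1.pkl','wb'))
"
```

```text
t: 1.1
tcp_pos: [0.5215, 0.3099, 0.2257]
tcp_rot: [0.079, 0.997, -0.003, -0.002]
ft_force: [-0.9, -0.4, 0.8]
grip_width: 0.0856
t 1.1 tcp [0.5215 0.3099 0.2257] h 81.0 F [-0.9 -0.4  0.8] w 0.0856 NEED cm [ 0.94 -0.82  2.58] yaw -0.6 tilt [-0.005  -0.0057]
```

View pics/w1.png

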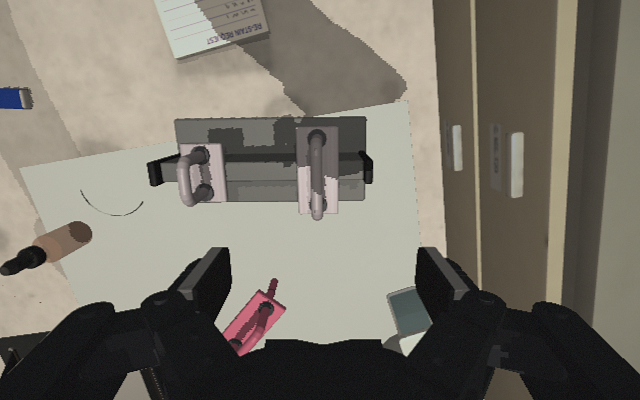

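The wrist view shows the wide clamp, with its plate corners at about (297,127), (337,126), (339,213) and (299,215). The narrow clamp is at (203,174), and the jaws are clear at this height. I'll cross-check its position.

```bash
python3 -c "
from h import *
import pickle;m=pickle.load(open('w1.pkl','rb'))
W=np.array([ray(m,p,.076) for p in [(297,127),(337,126),(339,213),(299,215)]]);print(W.mean(0),W[1]-W[0],W[2]-W[1],W[3]-W[0])
W=np.array([ray(m,p,.122) for p in [(317.5,145),(317.5,205)]]);print(W.mean(0),W[1]-W[0])
to(.5108,.3032,.2,81.6)
"
```

```text
[0.50862314 0.30552972 0.076     ] [0.0048799  0.03654399 0.        ] [ 0.08388614 -0.010258    0.        ] [ 0.08468511 -0.01339947  0.        ]
[0.5028323 0.3070734 0.122    ] [ 0.04891956 -0.00800777  0.        ]
t 1.15 tcp [0.5187 0.3124 0.2258] h 81.2 F [-0.5  0.  -0.6] w 0.0857 NEED cm [ 0.62 -1.02  2.59] yaw -0.4 tilt [-0.0074 -0.0042]
```

```bash
python3 -m jog '[0.7,-0.9,2,0,0,0,2,0,0,0,0,0]'; python3 -c "
from h import *
import cv2
to(.510,.304,.098,81.7)
m=eyes.camera_model('wrist');im=eyes.capture('wrist');cv2.imwrite('pics/w2.png',im[:,:,::-1])
import pickle;pickle.dump(m,open('w2.pkl','wb'))
"
```

```text
t: 1.52
tcp_pos: [0.5057, 0.3081, 0.1848]
tcp_rot: [0.075, 0.997, -0.001, -0.005]
ft_force: [-0.2, 0.1, 0.7]
grip_width: 0.0852
t 1.52 tcp [0.5057 0.3081 0.1848] h 81.5 F [-0.2  0.1  0.7] w 0.0852 NEED cm [-0.57 -0.31  8.68] yaw -0.2 tilt [-0.0107 -0.002 ]
```

View pics/w2.png

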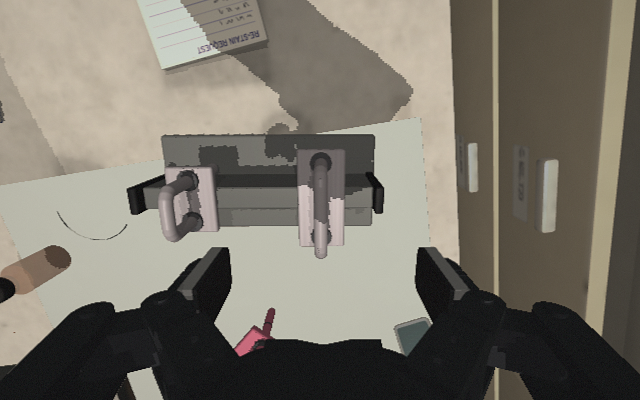

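The wide plate's corners are now at about (297,150), (344,149), (345,246) and (299,246), with the crown centred between the jaws near column 320.

```bash
python3 -c "
from h import *
import pickle;m=pickle.load(open('w2.pkl','rb'))
W=np.array([ray(m,p,.076) for p in [(297,150),(344,149),(345,246),(299,246)]]);print(W.mean(0),W[1]-W[0],W[2]-W[1],W[3]-W[0])
to(.510,.304,.098,81.7)
"; python3 -m jog '[-0.5,-0.3,3,0,0,0,2.5,0,0,0,0,0]';python3 -c "
from h import *
to(.510,.304,.098,81.7)"
```

```text
[0.50843284 0.30525861 0.076     ] [0.00485206 0.03773276 0.        ] [ 0.08449667 -0.01028649  0.        ] [ 0.08337723 -0.01266732  0.        ]
t 1.57 tcp [0.5063 0.3086 0.1858] h 81.5 F [0.  0.2 0.7] w 0.0854 NEED cm [-0.52 -0.38  8.77] yaw -0.2 tilt [-0.0093 -0.0008]
t: 1.95
tcp_pos: [0.5105, 0.3091, 0.133]
tcp_rot: [0.073, 0.997, 0.002, -0.003]
ft_force: [-0.4, 0.6, 0.1]
grip_width: 0.0854
t 1.95 tcp [0.5105 0.3091 0.133 ] h 81.6 F [-0.4  0.6  0.1] w 0.0854 NEED cm [-0.04 -0.53  3.5 ] yaw -0.1 tilt [-0.0051  0.0039]
```

```bash
python3 -m jog '[0,-0.5,2,0,0,0,1.5,0,0,0,0,0]';python3 -c "
from h import *
to(.5097,.3045,.098,81.7)"
```

```text
t: 2.33
tcp_pos: [0.5114, 0.3079, 0.1014]
tcp_rot: [0.072, 0.997, 0.004, -0.0]
ft_force: [0.2, -0.4, 0.3]
grip_width: 0.085
t 2.33 tcp [0.5114 0.3079 0.1014] h 81.7 F [ 0.2 -0.4  0.3] w 0.085 NEED cm [ 0.12 -0.36  0.33] yaw 0.0 tilt [0.0005 0.009 ]
```

```bash
python3 -m jog '[0.1,-0.3,0.4,0,0,0,0,0]' - 40;python3 -c "
from h import *
to(.5097,.3045,.098,81.7)"
```

```text
t: 2.58
tcp_pos: [0.5107, 0.3059, 0.0987]
tcp_rot: [0.072, 0.997, 0.005, 0.001]
ft_force: [0.5, 0.4, 0.4]
grip_width: 0.0853
t 2.58 tcp [0.5107 0.3059 0.0987] h 81.7 F [0.5 0.4 0.4] w 0.0853 NEED cm [ 0.08 -0.16  0.06] yaw 0.0 tilt [0.0027 0.0107]
```

```bash
python3 -m jog '[0,-0.15,0,0,0,0,0,0,0,0,0,0,0,0,0,0]' 0 60;python3 -c "
from h import *
to(.5097,.3045,.098,81.7)"
```

```text
t: 3.08
tcp_pos: [0.511, 0.3047, 0.0996]
tcp_rot: [0.072, 0.997, 0.006, 0.002]
ft_force: [-0.1, 0.5, -0.2]
grip_width: 0.0121
t 3.08 tcp [0.511  0.3047 0.0996] h 81.7 F [-0.1  0.5 -0.2] w 0.0121 NEED cm [ 0.13 -0.04  0.15] yaw 0.0 tilt [0.004  0.0116]
```

```bash
python3 -m jog '[0,0,0,0,0,0,0,0]' 0 90;python3 -m jog '[0,0,-1,0,0,0,-2,0,0,0,-3,0,0,0,-3,0,0,0,0,0]'; python3 -c "
from h import *
import cv2,pickle
to(.5097,.3045,.2,81.7)
m=eyes.camera_model('wrist');im=eyes.capture('wrist');cv2.imwrite('pics/w3.png',im[:,:,::-1])
pickle.dump((m,env.read_state()),open('w3.pkl','wb'))"
```

```text
t: 3.32
tcp_pos: [0.5112, 0.3051, 0.0998]
tcp_rot: [0.072, 0.997, 0.006, 0.002]
ft_force: [-0.1, -0.3, 1.0]
grip_width: 0.0082
t: 3.95
tcp_pos: [0.5094, 0.3024, 0.1923]
tcp_rot: [0.072, 0.997, 0.004, 0.0]
ft_force: [-0.3, -0.1, -2.7]
grip_width: 0.0079
t 3.95 tcp [0.5094 0.3024 0.1923] h 81.7 F [-0.3 -0.1 -2.7] w 0.0079 NEED cm [ 0.    0.22 -0.77] yaw 0.0 tilt [0.0008 0.0089]
```

View pics/w3.png

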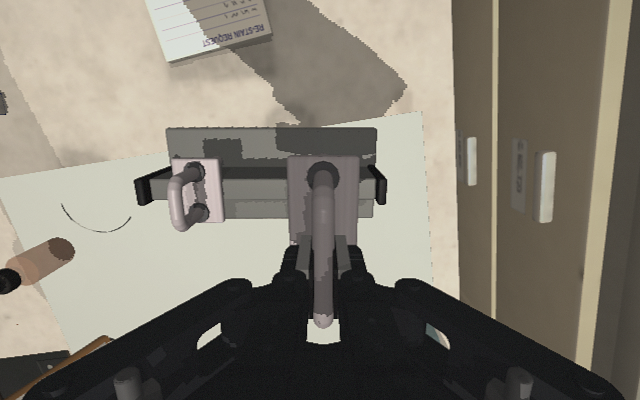

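Gripped: the weight is about 2.7 N and the bar is between the pads, with the plate square below. The narrow clamp at (197,190) is untouched. I'll lift higher, then traverse.

```bash
python3 -m jog '[0,0,-3.5,0,0,0,-3.5,0,0,-3,0,0,0,-5,0,0,0,-5,0,0]';python3 -c "
from h import *
to(.5135,-.318,.26,99.7)"
```

```text
t: 4.62
tcp_pos: [0.4859, 0.1716, 0.2554]
tcp_rot: [0.068, 0.998, 0.001, -0.006]
ft_force: [1.0, -1.3, -1.4]
grip_width: 0.0082
t 4.62 tcp [0.4859 0.1716 0.2554] h 82.2 F [ 1.  -1.3 -1.4] w 0.0082 NEED cm [ -9.36 -48.13  -0.65] yaw -17.5 tilt [-0.0128  0.003 ]
```

```bash
python3 -m jog '[-0.3,-5,-0.3,-3,-0.3,-5,0,-4,-0.3,-5,0,-4,-0.3,-5,0,-4,-0.3,-5,0,-3]';python3 -c "
from h import *
to(.5135,-.318,.26,99.7)"
```

```text
t: 5.25
tcp_pos: [0.4929, -0.0864, 0.2515]
tcp_rot: [-0.095, 0.995, 0.002, -0.013]
ft_force: [1.6, 0.6, -2.6]
grip_width: 0.0081
t 5.25 tcp [ 0.4929 -0.0864  0.2515] h 101.0 F [ 1.6  0.6 -2.6] w 0.0081 NEED cm [  2.41 -23.13  -0.92] yaw 1.3 tilt [-0.0271  0.0007]
```

```bash
python3 -m jog '[0.4,-5,-0.5,0,0.5,-5,-0.3,0,0.5,-5,0,0,0.5,-4,0,1,0,0,0,0]';python3 -c "
from h import *
to(.5135,-.318,.26,99.7)"
```

```text
t: 5.88
tcp_pos: [0.5047, -0.2883, 0.2504]
tcp_rot: [-0.083, 0.996, 0.003, -0.02]
ft_force: [0.1, 0.6, -2.7]
grip_width: 0.0078
t 5.88 tcp [ 0.5047 -0.2883  0.2504] h 99.5 F [ 0.1  0.6 -2.7] w 0.0078 NEED cm [-0.33 -3.07 -1.  ] yaw -0.2 tilt [-0.041   0.0034]
```

```bash
python3 -m jog '[-0.4,-3,0,0,0,0,0,0,0,0,0,0]';python3 -c "
from h import *
import cv2,pickle
to(.5145,-.318,.15,99.7)
for n in('wrist','scene','top'):
  m=eyes.camera_model(n);im=eyes.capture(n);cv2.imwrite('pics/%s4.png'%n,im[:,:,::-1]);pickle.dump(m,open(n+'4.pkl','wb'))
im=cv2.imread('pics/scene4.png');cv2.imwrite('pics/scene4z.png',cv2.resize(im[150:350,270:470],None,fx=3,fy=3,interpolation=cv2.INTER_CUBIC))
"
```

```text
t: 6.25
tcp_pos: [0.512, -0.3139, 0.2459]
tcp_rot: [-0.084, 0.996, 0.007, -0.023]
ft_force: [0.7, 1.0, -2.8]
grip_width: 0.0083
t 6.25 tcp [ 0.512  -0.3139  0.2459] h 99.6 F [ 0.7  1.  -2.8] w 0.0083 NEED cm [-0.62 -0.62  9.56] yaw -0.1 tilt [-0.0478  0.0096]
```

View pics/wrist4.png

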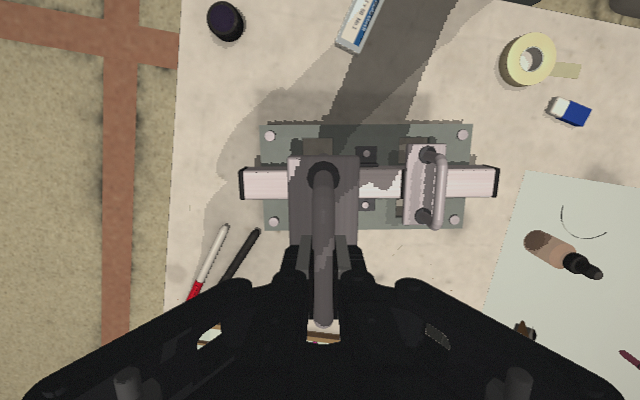

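View pics/scene4z.png

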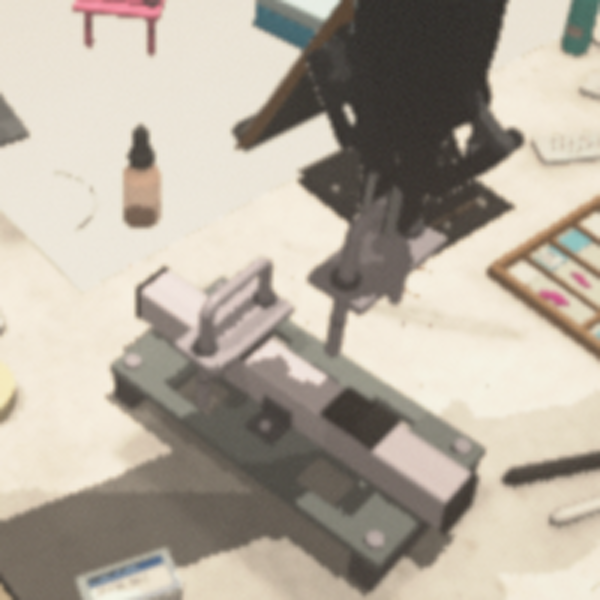

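The clamp is upright in the jaws above the pad place, with the fixed clamp (430,185 in the wrist view) well clear. I'll descend to just above the boom and centre.

```bash
python3 -m jog '[-0.5,-0.5,2,0,0,0,2.5,0,0,0,2,0,0,0,0,0]';python3 -c "
from h import *
to(.5145,-.318,.1028,99.7)"
```

```text
t: 6.9
tcp_pos: [0.5152, -0.317, 0.1762]
tcp_rot: [-0.085, 0.996, 0.006, -0.024]
ft_force: [0.3, -0.6, -2.1]
grip_width: 0.008
t 6.9 tcp [ 0.5152 -0.317   0.1762] h 99.8 F [ 0.3 -0.6 -2.1] w 0.008 NEED cm [-0.25 -0.21  7.34] yaw 0.1 tilt [-0.0482  0.0089]
```

```bash
python3 -m jog '[-0.4,-0.1,2,0,0,0,1.5,0,0,0,0,0]';python3 -c "
from h import *
import cv2,pickle
to(.516,-.318,.1028,99.7)
for n in('wrist','scene'):
  m=eyes.camera_model(n);im=eyes.capture(n);cv2.imwrite('pics/%s5.png'%n,im[:,:,::-1]);pickle.dump(m,open(n+'5.pkl','wb'))
im=cv2.imread('pics/scene5.png');cv2.imwrite('pics/scene5z.png',cv2.resize(im[200:350,290:440],None,fx=4,fy=4,interpolation=cv2.INTER_CUBIC))
"
```

```text
t: 7.28
tcp_pos: [0.5186, -0.317, 0.1387]
tcp_rot: [-0.086, 0.996, 0.006, -0.023]
ft_force: [-0.7, -0.6, -3.2]
grip_width: 0.008
t 7.28 tcp [ 0.5186 -0.317   0.1387] h 99.8 F [-0.7 -0.6 -3.2] w 0.008 NEED cm [ 0.11 -0.12  3.6 ] yaw 0.1 tilt [-0.047   0.0087]
```

View pics/wrist5.png

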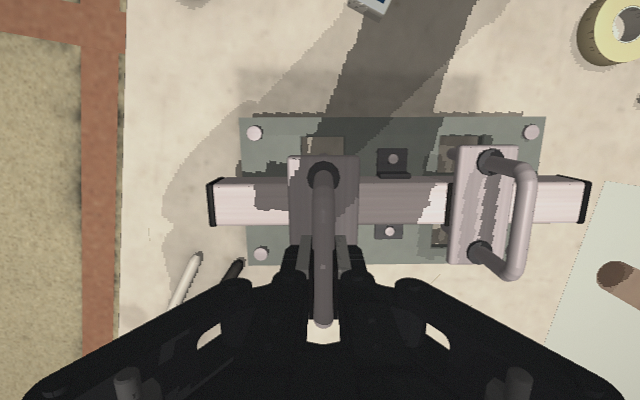

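View pics/scene5z.png

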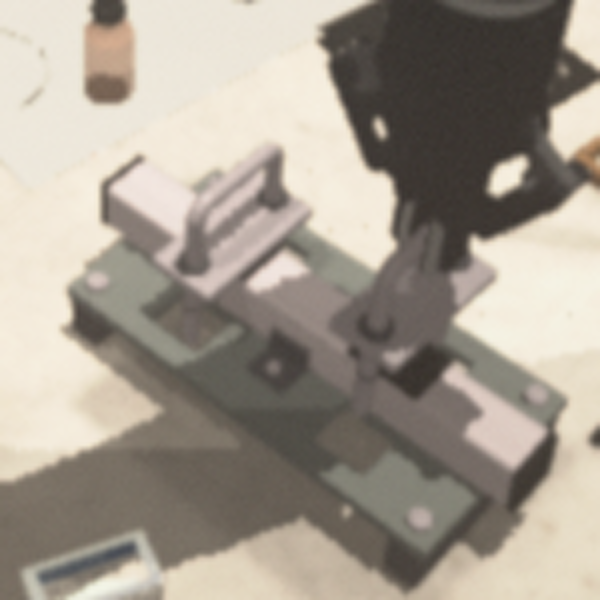

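The legs are now astride the boom, and the near leg hangs above its slot (at (365,410) in the zoomed scene view). I'll continue down.

```bash
python3 -m jog '[0.2,-0.1,1.2,0,0,0,0,0]';python3 -c "
from h import *
to(.516,-.318,.1028,99.7)"
```

```text
t: 7.62
tcp_pos: [0.5175, -0.319, 0.1283]
tcp_rot: [-0.085, 0.996, 0.005, -0.021]
ft_force: [0.3, 0.3, -2.3]
grip_width: 0.0081
t 7.62 tcp [ 0.5175 -0.319   0.1283] h 99.8 F [ 0.3  0.3 -2.3] w 0.0081 NEED cm [0.02 0.09 2.56] yaw 0.1 tilt [-0.0432  0.0068]
```

```bash
python3 -m jog '[0,0.05,1,0,0,0,0.6,0,0,0,0,0]';python3 -c "
from h import *
to(.516,-.318,.1028,99.7)"
```

```text
t: 8.0
tcp_pos: [0.5169, -0.3185, 0.1116]
tcp_rot: [-0.085, 0.996, 0.005, -0.021]
ft_force: [0.1, 0.1, -2.3]
grip_width: 0.0083
t 8.0 tcp [ 0.5169 -0.3185  0.1116] h 99.8 F [ 0.1  0.1 -2.3] w 0.0083 NEED cm [0.05 0.05 0.88] yaw 0.1 tilt [-0.0424  0.0065]
```

```bash
python3 -m jog '[0,0,0.6,0,0,0,0,0]';python3 -m jog '[0,0,0.3,0,0,0,0,0]';python3 -c "
from h import *
to(.516,-.318,.1028,99.7)"
```

```text
t: 8.25
tcp_pos: [0.5168, -0.3184, 0.1052]
tcp_rot: [-0.085, 0.996, 0.005, -0.021]
ft_force: [0.8, 0.4, -1.8]
grip_width: 0.008
t: 8.5
tcp_pos: [0.5173, -0.3184, 0.1033]
tcp_rot: [-0.085, 0.996, 0.005, -0.02]
ft_force: [-0.1, 0.1, -1.5]
grip_width: 0.0082
t 8.5 tcp [ 0.5173 -0.3184  0.1033] h 99.8 F [-0.1  0.1 -1.5] w 0.0082 NEED cm [0.12 0.06 0.05] yaw 0.1 tilt [-0.0409  0.0059]
```

Contact is beginning (weight reading 2.3 → 1.5 N). I'll press a little more.

```bash
python3 -m jog '[0,0,0.2,0,0,0,0,0]';python3 -c "
from h import *
import cv2,pickle
to(.516,-.318,.1028,99.7)
for n in('scene',):
  m=eyes.camera_model(n);im=eyes.capture(n);cv2.imwrite('pics/%s6.png'%n,im[:,:,::-1])
im=cv2.imread('pics/scene6.png');cv2.imwrite('pics/scene6z.png',cv2.resize(im[200:350,290:440],None,fx=4,fy=4,interpolation=cv2.INTER_CUBIC))
"
```

```text
t: 8.75
tcp_pos: [0.5175, -0.3184, 0.1034]
tcp_rot: [-0.085, 0.996, 0.004, -0.02]
ft_force: [0.8, -0.7, -1.9]
grip_width: 0.0081
t 8.75 tcp [ 0.5175 -0.3184  0.1034] h 99.8 F [ 0.8 -0.7 -1.9] w 0.0081 NEED cm [0.14 0.07 0.07] yaw 0.1 tilt [-0.0402  0.0048]
```

View pics/scene6z.png

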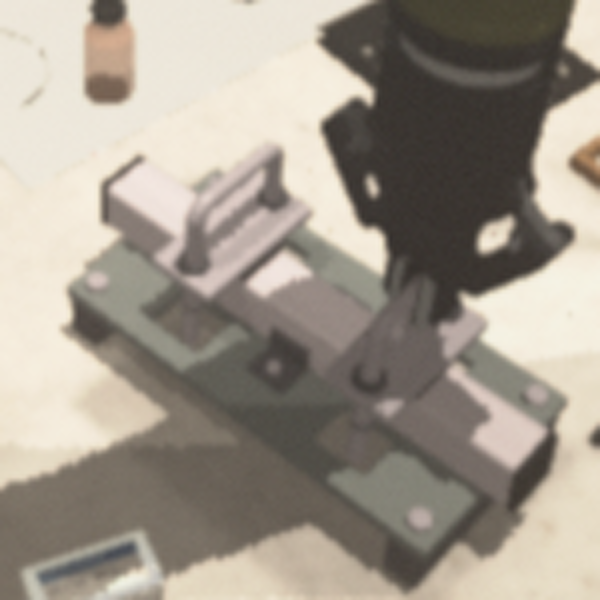

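The near leg is down in its slot and the plate is just above or on the pad. I'll lower in small steps until contact shows.

```bash
python3 -m jog '[0.1,0,0.4,0,0,0,0.2,0]';python3 -m jog '[0.1,0,0.4,0]'; python3 -c "
from h import *
to(.516,-.318,.1028,99.7)"
```

```text
t: 9.05
tcp_pos: [0.5177, -0.3183, 0.103]
tcp_rot: [-0.085, 0.996, 0.003, -0.019]
ft_force: [-4.3, 2.3, 10.8]
grip_width: 0.008
t: 9.18
tcp_pos: [0.5175, -0.3184, 0.1027]
tcp_rot: [-0.085, 0.996, 0.002, -0.018]
ft_force: [-7.4, 4.3, 34.7]
grip_width: 0.008
t 9.18 tcp [ 0.5175 -0.3184  0.1027] h 99.8 F [-7.4  4.3 34.7] w 0.008 NEED cm [ 0.14  0.07 -0.  ] yaw 0.1 tilt [-0.0355  0.0009]
```

Firm contact at 35 N. I'll relax, then release.

```bash
python3 -m jog '[0,0,-0.1,0,0,0,0,0]'; python3 -m jog '[0,0,0,0,0,0,0,0,0,0,0,0]' 0.5; python3 -c "
from h import *
to(.516,-.318,.1028,99.7)"
```

```text
t: 9.43
tcp_pos: [0.5179, -0.3186, 0.1044]
tcp_rot: [-0.085, 0.996, 0.002, -0.017]
ft_force: [-0.2, 1.4, -2.5]
grip_width: 0.0082
t: 9.8
tcp_pos: [0.5179, -0.3187, 0.1033]
tcp_rot: [-0.085, 0.996, 0.002, -0.017]
ft_force: [-0.8, 0.4, 0.2]
grip_width: 0.043
t 9.8 tcp [ 0.5179 -0.3187  0.1033] h 99.7 F [-0.8  0.4  0.2] w 0.043 NEED cm [0.17 0.1  0.06] yaw 0.0 tilt [-0.0347  0.0007]
```

```bash
python3 -m jog '[0,0,-1.5,0,0,0,-3,0,0,0,-4,0,0,0,-4,0,0,0,0,0]'; python3 -m jog '[5,0,0,0,5,0,0,0,4,4,0,0,0,5,0,0,0,0,0,0]'; python3 -c "
from h import *
import cv2,pickle
to(.516,-.318,.1028,99.7)
for n in('scene','top','wrist'):
  m=eyes.camera_model(n);im=eyes.capture(n);cv2.imwrite('pics/%s7.png'%n,im[:,:,::-1])
im=cv2.imread('pics/scene7.png');cv2.imwrite('pics/scene7z.png',cv2.resize(im[200:350,290:440],None,fx=4,fy=4,interpolation=cv2.INTER_CUBIC))
im=cv2.imread('pics/top7.png');cv2.imwrite('pics/top7z.png',cv2.resize(im[185:270,350:475],None,fx=6.4,fy=6.4,interpolation=cv2.INTER_CUBIC))
"
```

```text
t: 10.42
tcp_pos: [0.5234, -0.3187, 0.2359]
tcp_rot: [-0.085, 0.996, 0.001, -0.016]
ft_force: [0.0, 0.5, 0.5]
grip_width: 0.0427
t: 11.05
tcp_pos: [0.3641, -0.2522, 0.2409]
tcp_rot: [-0.084, 0.996, 0.001, -0.016]
ft_force: [0.8, -0.7, -0.1]
grip_width: 0.0428
t 11.05 tcp [ 0.3641 -0.2522  0.2409] h 99.7 F [ 0.8 -0.7 -0.1] w 0.0428 NEED cm [-14.29  -9.11  13.33] yaw -0.0 tilt [-0.0316 -0.0002]
```

View pics/scene7z.png

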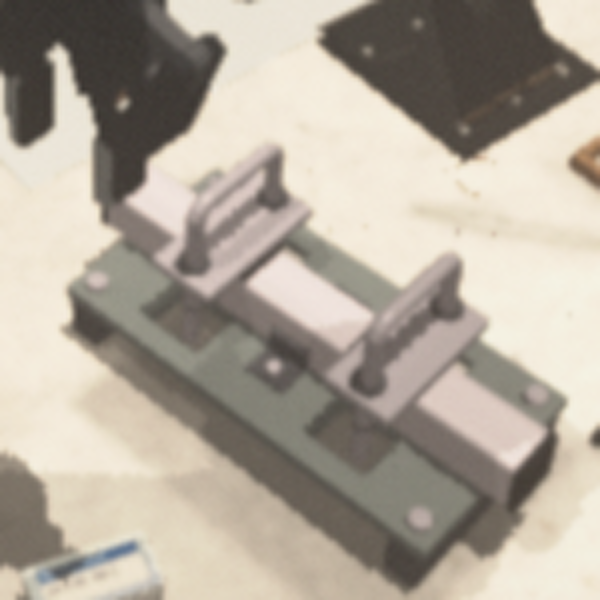

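View pics/top7z.png

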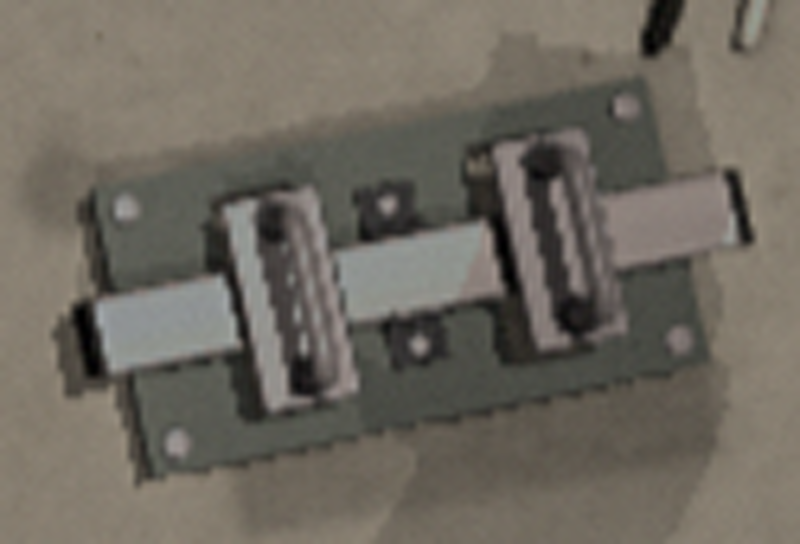

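```bash
python3 -c "
from h import *
m=eyes.camera_model('top')
W=np.array([ray(m,p,.079) for p in unc([(493,145),(582,128),(627,330),(535,352)],6.4,350,185)]);c=W.mean(0);print(c,W[3]-W[0],W[2]-W[1],W[1]-W[0],W[2]-W[3])
d=c[:2]-np.array([.5139,-.3178]);a=np.radians(9.8);print('dx,dy mm',1e3*(d@[np.cos(a),np.sin(a)]),1e3*(d@[-np.sin(a),np.cos(a)]))
"
```

```text
[ 0.51617238 -0.31965579  0.079     ] [-0.08431204 -0.01284691  0.        ] [-0.08245493 -0.01393049  0.        ] [ 0.00604403 -0.03676007  0.        ] [ 0.00790114 -0.03784366  0.        ]
dx,dy mm 1.9233496060715447 -2.2154862896599554
```

View pics/top7.png

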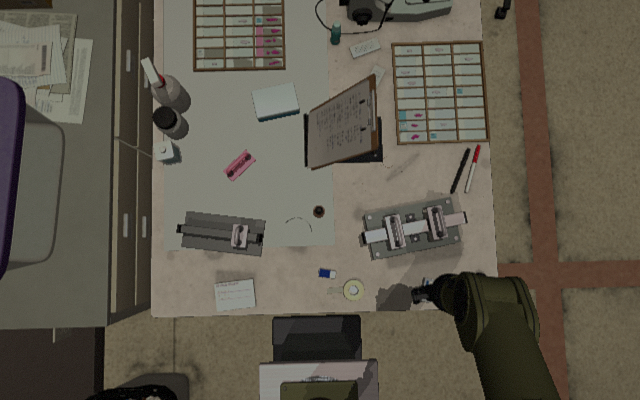

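The clamp lies within about 2-3 mm of the place, parallel to the fixed clamp and flat. The narrow clamp is still on the rail at (240,236), and the arm is clear. I'm handing in.

```bash
python3 -c "
from plant import sign_off
print(sign_off())"
```

```text
the job is handed in; nothing more can be done
None
```

The wide clamp is now fitted over the boom at the rubber-pad place, released, and I have handed the job in. I gripped it by its crown and carried it over the fixed clamp. I held it until the plate met the pad, so both legs were through the slots before I let go. It took about 11 s of the 38 s allowed.

**Position:** the last top view puts its centre about 2 mm off the place along each axis, close to what the calibration can resolve. It is parallel to the fixed clamp.
**Seating:** the last scene view shows the near leg in its slot and the plate lying flat. The far leg was not seen directly, because the boom and plate hide it. I take it as through because the plate sits flat at the right height.
**Forces and clearance:** the highest wrist force I read was about 35 N, a brief push on the pad before release. Afterwards the arm was well clear, with a force reading near zero.
**Other parts:** the narrow clamp is still on the rail, and the pink one was not touched.

One thing was off: the tool had drifted to about 2.5° of tilt by the time it was over the boom. The jog rows cannot correct tilt, but the clamp settled flat on release.

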